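# Load the indexing slide and hold it at the pointer's notch

## Task

With the carriage of the slide still at its loading end, lay the long flat drilled block flat in the carriage's pocket, right way up as it lies now, and let go of it. Then take the carriage by its square knob and slide it along the rail until its sprung ball clicks into the notch at the tall pointer post (not those at the two low caps). Leave the short block and the screwdriver where they are, and finish still gripping the knob, keeping the carriage still in that notch with the block seated.

Things in the scene. Friction and masses are not known exactly. Their poses are not given: they have to be found in the camera images.
- fixture: The indexing slide, fixed to the bench: aluminium base plate 125 x 420 x 10 mm with a rail along its own y axis. Origin on the bench under the middle of the rail; z up; y along the rail from the loading end (-y) towards the other end; x away from the knob side. A strip beside the rail has three notches, at y = -25, +45 and +115 mm, beside each a station (pointer post or low cap).
- carriage (a joint): Carriage position along the rail, m: 0 at the loading end, growing towards fixture +y, end stop at 0.305; nest at fixture y = joint - 0.155. Starts at 0 to 0.025. Runs with 2 to 4 N of drag. A sprung ball drops into the notches at 0.13, 0.20, 0.27: within 4 mm it pulls the carriage in, the push falls to nothing at the middle, leaving takes about 10 N. Passing a notch is allowed.
- nest (a point): Centre of the floor of the carriage's pocket, 44 mm above the fixture's underside; axes as the fixture's. The pocket is 71 mm along x (across the rail) and 29 mm along y inside, with 3.5 mm thick rims 5 mm high. The carriage deck is 52 mm along y, its top level with the pocket floor.
- knob_mid (a point): Middle of the carriage's knob, where to grip it: a black square knob 16 x 16 mm across (sides along the fixture's x and y) and 26 mm high on a 12 mm thick neck, standing on the carriage deck 65 mm towards -x (robot side) of the nest's centre. This point is 23 mm above the deck and 67 mm above the fixture's underside; the knob is free from 10 to 36 mm above the deck.
- pointer: The tall pointer post (30 x 34 mm foot, 95 mm high) with a thin finger pointing over the rail towards -x; it stands at one of the three stations. Origin under its foot, 10 mm above the bench, 66 mm to +x of the rail's middle; axes as the fixture's. Its y is the middle of its notch: the carriage is in that notch when the nest's y equals the pointer's in this frame.
- cap_1: Low cap, same foot, 16 mm high with a screw head, at another station. Origin under its foot.
- cap_2: Low cap like cap_1, at the third station.
- block: The long flat drilled block to be loaded, loose: 25 mm along its x, 60 mm along its y (67 mm with the hole discs), 14 mm high, 0.1 kg. Origin at the centre of its underside, z up. In the pocket its y lies along the nest's x, either way round.
- short_block: Bystander: shorter, thicker block 32 x 50 x 22 mm with two holes, loose. Origin under its centre.
- driver: Bystander: screwdriver 177 x 24 x 23 mm, loose. Origin under its centre.
There are look-alikes about, which are no part of the job. Several things look just like the block: the one meant starts farthest to the robot's left.

How it is judged:
By the outcome, as a careful person would: the job done as asked, in the order asked, and still so for the second after the job is handed in, while the arm keeps its last pose, push and grip.
It also fails if it takes over 58 s, if anything falls off the work surface, if the arm or the gripper's body presses on something with over 40 N, if the wrist force passes 120 N, or if a joint passes its speed limit or range.

## Robot

A 6-joint arm with a two-finger parallel gripper is mounted at the origin on a cart in front of the work surface, level with it; the furniture and walls round the work are solid. World frame = base frame: x ahead of the robot, y to its left, z up, the work surface at z = 0. Lengths are in mm, angles in rad, forces in N, time in s.
With the tool pointing down it reaches from about 275 to 825 mm from the base axis. Payload 4.9 kg.
Tool frame: the origin (TCP) lies at the very end of the fingers, on their centre line; the grasp point (between the pads) lies 19 mm behind it; z points along the fingers, y is the direction in which the jaws open and shut (so a half turn about z gives the same grasp; the last joint's range is limited). The gripper opens to 85 mm and grips with 20 to 120 N. Pads are 22 mm wide; open, the fingers measure 114 mm over their backs; the gripper's body (76 mm by 85 mm) begins 54 mm behind the grasp point. The pads swing forward as they close: fully open they stand 13 mm farther back than shut.
Start: joints at [1.18, 0.326, -0.193, 1.052, 0, 1.437], TCP at [139.686, 531.983, 231.281] pointing down, gripper open.
Joint ranges: [-2.65, 2.65], [-0.97, 1.79], [-1.3, 1.35], [-1.93, 2.1], [-1.47, 1.37], [-3.14, 3.14]. Speed limits (rad/s): [2.57, 2.57, 3.14, 3.14, 3.14, 3.14].

## Interface

Orientations are given as a unit quaternion [w, x, y, z].
In Python, from station import r, cams, spotter gives the robot as it stands.
- The arm moves only by the shell command python3 -m pendant 'ROWS' [FORCE]. ROWS is JSON, a list of rows, each a list of 7 numbers: the turn, a rotation vector about the tool's x, y, z in degrees, then the shift along the tool's x, y, z in cm, then the finger opening in cm, from 0 to 8.54. In form: [[ax, ay, az, x, y, z, hand], ...]. A call has 1 to 20 rows; each row shifts and turns the commanded pose from where the row before left it, along the tool's axes as they then stand; what a row does not reach is not made up. A row lasts 1/8 s, in which the tool goes at most 62.5 mm and 10.7 degrees, less where a joint would pass 70% of its speed; a pose out of reach is approached as far as the arm can. A call with a gripper value outside its range is refused whole. The fingers move at their own pace and stop on an object; FORCE is the grip in N (left out, the last holds). Time passes only in rows, so rows that do not move let the fingers close. It gives the time, the measured TCP pose, the force and the opening at its end, in the units of the state.
- r.get_obs(): the state, without advancing time (a new reading comes with each control period).
- cams.get_image(name): name is "scene" or "top"; returns a dict with "image" (384x512x3 uint8, red, green, blue), "mtx" (3x3 intrinsics, pixels), "D" ([k1, k2, p1, p2, k3] as OpenCV has them; the pictures are not rectified), "origin" and "orientation" of the camera in the world. Camera axes: x right, y down, z forward; pixel columns grow to the right and rows downward; lengths in mm; the calibration is good to about 2 mm. A picture is of the moment at which its call begins. There is no depth.
- r.sign_off(): hands the job in, once; it reports no verdict.
Trained networks look in a picture, given as the dict that the camera call returned (one of the last four; its "shot" number tells which), for a name from the list of things; names that differ only in an ending like _2 or _b are one class to them, and where a whole thing is asked for, a point or a joint stands for the part that bears it (a point fixed in the world has none). Each returns a list of dicts, best first, with "p" (0 to 1); they miss things now and then, are a little off and sometimes report something else, mostly with a low value. They report only what shows in the picture. A call takes as long as a camera call. They do not tell look-alikes from the thing itself.
- spotter.trace(picture, query): "mask" (384x512 bool, what is visible of it) and "rect" ([left, top, right, bottom] in pixels, round what is visible of it).
- spotter.place_of(picture, query): "point" ([row, column] in pixels: a listed point, or the origin of a listed thing).
The state is a dict: "time_s": time; "qpos": joint angles; "qvel": joint speeds; "joint_torque": joint torques, N m; "position": TCP position; "orientation": TCP orientation; "contact_force": force on the tool from outside, world axes, zero at the start; "moment": the same for the moment, N m; "opening": finger opening in mm.
Only numpy, scipy, OpenCV 4.12 (cv2) and the standard library are available. Lean on these libraries where they do the work, as an engineer would, in place of code of your own. Each camera call takes 0.05 s, during which the arm holds its last target. There are 200 camera calls.

## Working session

There is one attempt and no reset: what is moved stays moved. The work goes in short steps, Python scripts to look and compute and a shell command to move; the robot and the scene stay as the last step left them, time stands still between calls to the robot, and variables do not carry over. Pictures are saved under pics/ and viewed, about 8 in all and at most 12, crops included, and the job is handed in when it is done.

```bash
ls; mkdir -p pics
cat > h.py <<'E'
import numpy as np, cv2
from scipy.spatial.transform import Rotation as R
from station import r, cams, spotter
def rot(q): return R.from_quat([q[1],q[2],q[3],q[0]]).as_matrix()
def ray(p,uv):
    n=cv2.undistortPoints(np.array([[uv]],float),np.array(p['mtx']),np.array(p['D'])).ravel()
    return rot(p['orientation'])@np.array([n[0],n[1],1])
def onz(p,uv,z):
    d=ray(p,uv);o=np.array(p['origin']);return o+d*(z-o[2])/d[2]
def proj(p,X):
    M=rot(p['orientation']).T
    return cv2.projectPoints((np.atleast_2d(X)-p['origin'])@M.T,np.zeros(3),np.zeros(3),np.array(p['mtx']),np.array(p['D']))[0].reshape(-1,2)
def save(p,n,crop=None,s=1):
    im=p['image'][:,:,::-1]
    if crop: im=im[crop[1]:crop[3],crop[0]:crop[2]]
    cv2.imwrite('pics/'+n,cv2.resize(im,None,fx=s,fy=s,interpolation=cv2.INTER_CUBIC))
E
python3 - <<'E'
from h import *
o=r.get_obs();print({k:np.round(v,3) for k,v in o.items()})
Z={'fixture':0,'nest':44,'knob_mid':67,'pointer':10,'cap_1':10,'block':0,'short_block':0,'driver':0}
for n in('scene','top'):
    p=cams.get_image(n);save(p,n+'0.png',s=1.5);print(n,np.round(p['origin']))
    for q,z in Z.items():
        for d in spotter.place_of(p,q):
            v,u=d['point'];print(q,round(d['p'],2),np.round([u,v]),np.round(onz(p,(u,v),z)))
E
```

```text
pics
{'time_s': np.float64(0.0), 'qpos': array([ 1.18 ,  0.327, -0.194,  1.052, -0.   ,  1.437]), 'qvel': array([ 0.002, -0.002,  0.   , -0.001, -0.   ,  0.   ]), 'joint_torque': array([ 0.0000e+00, -4.4340e+01,  2.6244e+01,  1.6000e-02,  0.0000e+00,
        0.0000e+00]), 'position': array([139.478, 531.439, 230.514]), 'orientation': array([-0.   ,  0.128,  0.992, -0.001]), 'contact_force': array([-0.386, -0.194,  0.065]), 'moment': array([-0.037, -0.006,  0.032]), 'opening': np.float64(85.384)}
scene [-489. -852. 1486.]
fixture 0.84 [229. 179.] [529.  33.   0.]
fixture 0.24 [304. 222.] [ 530. -350.    0.]
nest 0.71 [252. 190.] [ 507. -106.   44.]
pointer 0.49 [243. 178.] [564. -18.  10.]
pointer 0.18 [223. 159.] [597. 122.  10.]
cap_1 0.62 [230. 167.] [582.  67.  10.]
cap_1 0.39 [221. 156.] [607. 138.  10.]
block 0.73 [366. 287.] [ 420. -683.    0.]
block 0.62 [223. 155.] [625. 145.   0.]
block 0.61 [338. 297.] [ 326. -624.    0.]
block 0.57 [304. 221.] [ 534. -349.   -0.]
short_block 0.6 [327. 205.] [ 660. -379.   -0.]
driver 0.55 [152. 155.] [434. 394.  -0.]
driver 0.37 [231. 166.] [597.  75.   0.]
top [ 363. -114. 1798.]
fixture 0.92 [220. 187.] [509.  20.   0.]
nest 0.55 [252. 191.] [ 493. -110.   44.]
knob_mid 0.76 [249. 204.] [439. -98.  67.]
pointer 0.62 [228. 172.] [572. -10.  10.]
cap_1 0.47 [206. 168.] [587.  79.  10.]
cap_1 0.47 [192. 165.] [600. 138.  10.]
block 0.67 [132. 209.] [415. 387.   0.]
block 0.66 [310. 184.] [ 525. -349.    0.]
block 0.6 [394. 207.] [ 432. -704.    0.]
block 0.42 [375. 232.] [ 330. -619.    0.]
short_block 0.7 [313. 154.] [ 653. -363.    0.]
driver 0.43 [132. 209.] [416. 387.   0.]
```

View pics/top0.png

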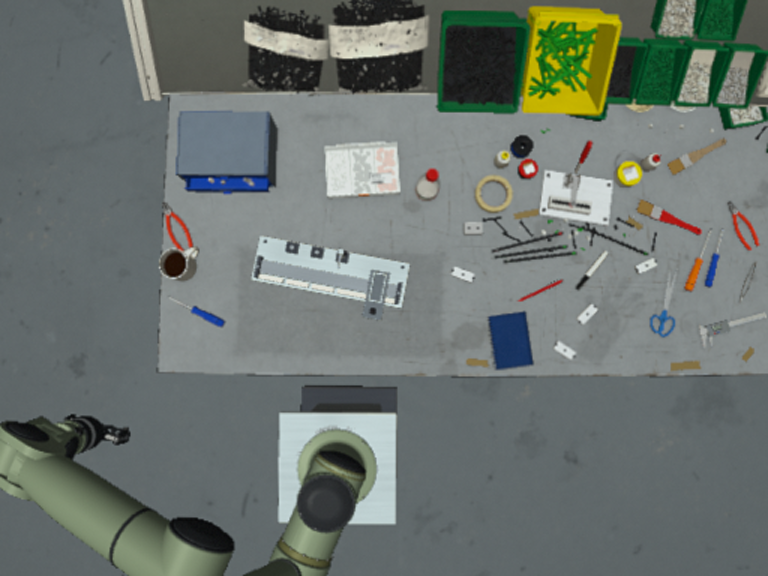

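View pics/scene0.png

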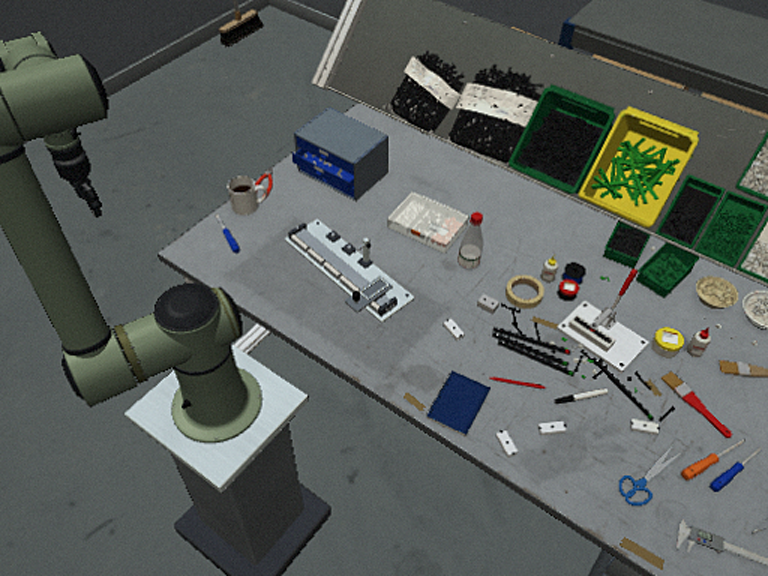

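```bash
cat > m.py <<'E'
from h import *
from scipy.optimize import least_squares
def rectof(p,q,z,near=None):
    best=None
    for d in spotter.trace(p,q):
        m=d['mask']
        if m.sum()<20: continue
        c=np.argwhere(m).mean(0)[::-1]; X=onz(p,c,z)
        if near is not None and np.hypot(*(X[:2]-near))>60: continue
        M=cv2.findContours(cv2.resize(m.astype(np.uint8)*255,None,fx=4,fy=4,interpolation=cv2.INTER_LINEAR)//128,0,1)[0]
        k=max(M,key=cv2.contourArea).reshape(-1,2)/4.-.375
        W=np.array([onz(p,u,z)[:2] for u in k],np.float32)
        rc=cv2.minAreaRect(W); 
        return d['p'],np.round(X[:2],1),[np.round(t,1) for t in rc]
def pts(p):
    out=[]
    for q,z in {'nest':44,'knob_mid':67,'pointer':10,'cap_1':10}.items():
        for d in spotter.place_of(p,q):
            if d['p']>.3: out.append((q,d['point'][::-1]))
    return out
E
python3 - <<'E'
from m import *
P={n:cams.get_image(n) for n in('top','scene')}
obs=[]
for n,p in P.items():
    print(n,'fix',rectof(p,'fixture',10)); print(n,'blk',rectof(p,'block',14,(525,-349)))
    print(n,'sb',rectof(p,'short_block',22))
    obs+=[(p,q,uv) for q,uv in pts(p)]
def model(v,j):
    x,y,a,j=*v[:3],v[3]
    Rz=lambda X:np.array([x+np.cos(a)*X[0]-np.sin(a)*X[1],y+np.sin(a)*X[0]+np.cos(a)*X[1],X[2]])
    return {'nest':[Rz((0,j-155,44))],'knob_mid':[Rz((-65,j-155,67))],'st':[Rz((66,s,10)) for s in(-25,45,115)]}
def res(v):
    m=model(v,0);o=[]
    for p,q,uv in obs:
        c=m['nest' if q=='nest' else 'knob_mid' if q=='knob_mid' else 'st']
        e=min([proj(p,X)[0]-uv for X in c],key=np.linalg.norm);o+=list(e)
    return np.array(o)
s=least_squares(res,[509,20,-.19,12],loss='soft_l1',x_scale=[10,10,.1,10]);print(np.round(s.x,3),np.round(res(s.x).reshape(-1,2),1).tolist(),[q for _,q,_ in obs])
m=model(s.x,0);
print({k:np.round(v,1).tolist() for k,v in m.items()})
p=P['top'];im=cv2.resize(p['image'][140:270,150:340,::-1],None,fx=4.2,fy=4.2,interpolation=cv2.INTER_CUBIC)
for X in m['nest']+m['knob_mid']+m['st']:
    u=(proj(p,X)[0]-[150,140]+.5)*4.2;cv2.drawMarker(im,tuple(int(t) for t in u),(0,0,255),0,10,1)
cv2.imwrite('pics/fit1.png',im)
E
```

```text
top fix (0.8, array([527.5,  13.7]), [array([516.4,  25.6]), array([422.2, 172.6]), np.float64(79.7)])
top blk (0.58, array([ 530.5, -337.9]), [array([ 529.3, -338.3]), array([62.8, 35.5]), np.float64(68.6)])
top sb (0.68, array([ 656.4, -366.7]), [array([ 656.4, -368.1]), array([36.4, 53.2]), np.float64(0.6)])
scene fix (0.92, array([523.3,   5.5]), [array([522.6,  28.6]), array([440.3, 153.5]), np.float64(79.9)])
scene blk (0.6, array([ 526.1, -338.4]), [array([ 525.5, -338. ]), array([62.5, 28.9]), np.float64(72.9)])
scene sb None
[ 5.19898e+02  2.33940e+01 -1.47000e-01  2.53880e+01] [[-1.3, 0.3], [-1.6, -0.4], [0.3, -0.9], [-0.8, 0.5], [4.8, 0.4], [-0.9, -0.9], [0.8, 0.1], [4.7, 2.5], [-1.3, 0.2], [3.7, 0.5], [-2.5, 0.6]] ['nest', 'knob_mid', 'pointer', 'pointer', 'cap_1', 'cap_1', 'nest', 'knob_mid', 'pointer', 'cap_1', 'cap_1']
{'nest': [[500.9, -104.8, 44.0]], 'knob_mid': [[436.6, -95.3, 67.0]], 'st': [[581.5, -11.0, 10.0], [591.8, 58.2, 10.0], [602.1, 127.5, 10.0]]}
```

View pics/fit1.png

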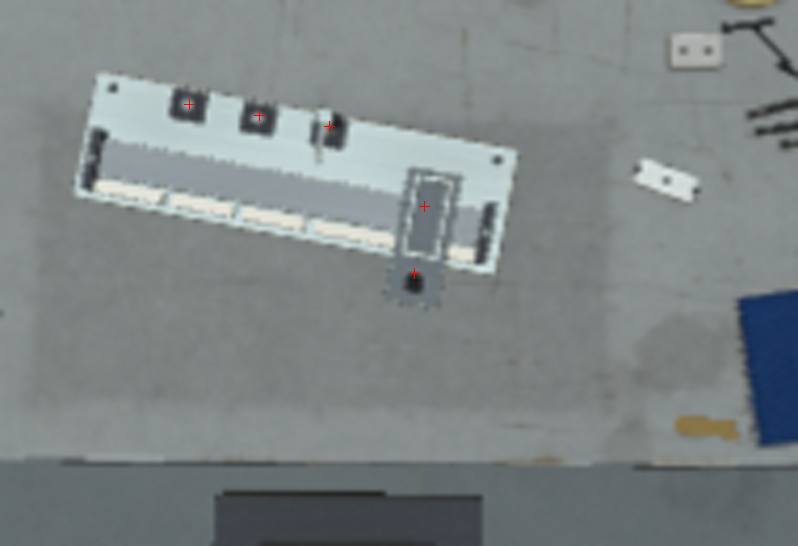

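```bash
cat > fit.py <<'E'
from m import *
C=dict(plate=[(99,72),(517,151),(495,273),(77,196)],st=[(189,103),(259,117),(336,131)],nest=[(431,212)],knob=[(414,283)])
def W(v,X):
    x,y,a=v[:3];X=np.atleast_2d(np.array(X,float))
    return np.c_[x+np.cos(a)*X[:,0]-np.sin(a)*X[:,1],y+np.sin(a)*X[:,0]+np.cos(a)*X[:,1],X[:,2]]
def mod(v):
    j,xc=v[3],v[4];n=j-155
    return dict(plate=[(xc+62.5,210,10),(xc+62.5,-210,10),(xc-62.5,-210,10),(xc-62.5,210,10)],
      st=[(66,115,26),(66,45,26),(66,-25,26)],nest=[(0,n,46)],knob=[(-65,n,80)])
def draw(p,v,crop,s,fn,extra=[]):
    im=cv2.resize(p['image'][crop[1]:crop[3],crop[0]:crop[2],::-1],None,fx=s,fy=s,interpolation=cv2.INTER_CUBIC)
    n=v[3]-155
    bx=lambda cx,cy,dx,dy,z:[(cx+i*dx/2,cy+k*dy/2,z) for i,k in((1,1),(1,-1),(-1,-1),(-1,1))]
    for poly in [W(v,q) for q in (mod(v)['plate'],bx(0,n,78,36,49),bx(0,n,71,29,44),bx(-65,n,16,16,80),bx(66,-25,30,34,10),bx(66,45,30,34,10),bx(66,115,30,34,10))]+extra:
        u=(proj(p,poly)-crop[:2]+.5)*s;cv2.polylines(im,[np.round(u*16).astype(np.int32)],True,(0,0,255),1,cv2.LINE_AA,4)
    cv2.imwrite('pics/'+fn,im)
E
python3 - <<'E'
from fit import *
P={n:cams.get_image(n) for n in('top','scene')};p=P['top']
def res(v):
    m=mod(v);o=[]
    for k,c in C.items():
        o+=list(((proj(p,W(v,m[k]))-[150,140]+.5)*4.2-np.array(c)).ravel())
    return np.array(o)
s=least_squares(res,[515,23,-.18,15,25],x_scale=[10,10,.1,10,10]);print(np.round(s.x,3).tolist());print(np.round(res(s.x).reshape(-1,2),1).tolist())
m=mod(s.x);print(W(s.x,m['nest']),W(s.x,m['knob']))
np.save('v.npy',s.x)
draw(p,s.x,(160,150,290,215),6,'ft.png'); draw(P['scene'],s.x,(185,140,285,220),7,'fs.png')
# block
for n,a in(('top',(302,175,318,190)),('scene',(293,210,312,228))):
    q=P[n];g=q['image'][a[1]:a[3],a[0]:a[2]].astype(float).mean(2)
    w=np.clip(g-170,0,60);ys,xs=np.mgrid[a[1]:a[3],a[0]:a[2]]
    X=np.array([onz(q,(x,y),14)[:2] for x,y in zip(xs.ravel(),ys.ravel())]);w=w.ravel()
    c=(X*w[:,None]).sum(0)/w.sum();S=((X-c).T*w)@(X-c)/w.sum();e,V=np.linalg.eigh(S)
    print(n,c,np.sqrt(12*e),np.degrees(np.arctan2(V[1,1],V[0,1])))
im=np.hstack([cv2.imread('pics/ft.png')]);print(im.shape)
E
```

```text
[516.381, 23.716, -0.177, 20.548, 19.851]
[[1.4, -0.2], [3.3, -1.4], [2.2, 2.2], [-2.1, 0.2], [0.2, 0.2], [0.7, -0.7], [-5.5, -1.6], [-2.2, 3.3], [1.9, -2.2]]
[[ 492.70908671 -108.63634593   46.        ]] [[428.72447451 -97.19215955  80.        ]]
top [ 531.36359746 -340.45474963] [24.07432434 55.58559374] 68.95647612286737
scene [ 531.65645392 -338.72532619] [24.95231909 57.63737118] 67.67618328925471
(390, 780, 3)
```

View pics/ft.png

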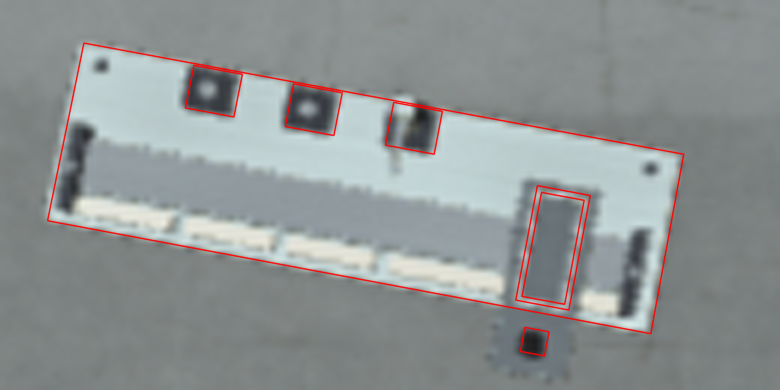

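View pics/fs.png

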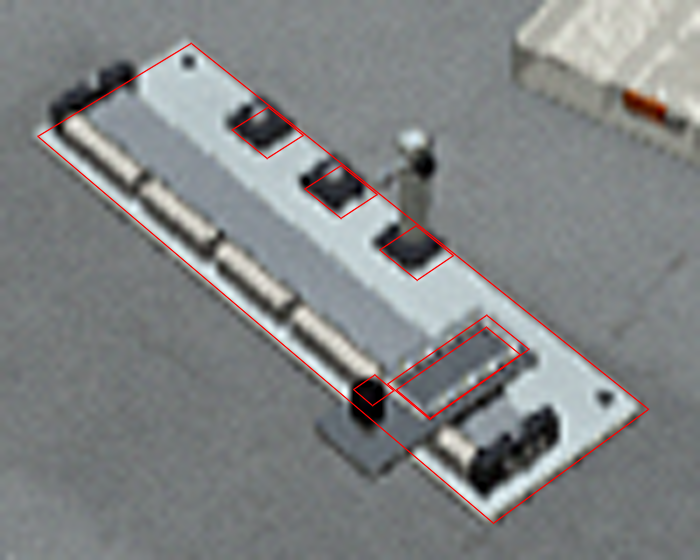

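The top view shows the pocket centre near (431,212) in the first crop. The pointer post is the station nearest the loading end, so it's the 0.13 notch. The block is at about (531.5, -339.6) with its long axis at 68°. I'm moving above it now.

```bash
python3 -m pendant '[[0,0,0,-3,-3.71,0.4,8.5],[0,0,0,-3,-3.71,0.4,8.5],[0,0,0,-3,-3.71,0.4,8.5],[0,0,0,-3,-3.71,0.4,8.5],[0,0,0,-3,-3.71,0.4,8.5],[0,0,0,-3,-3.71,0.4,8.5],[0,0,0,-3,-3.71,0.4,8.5],[0,0,0,-3,-3.71,0.4,8.5],[0,0,0,-3,-3.71,0.4,8.5],[0,0,0,-3,-3.71,0.4,8.5],[0,0,0,-3,-3.71,0.4,8.5],[0,0,0,-3,-3.71,0.4,8.5],[0,0,0,-3,-3.71,0.4,8.5],[0,0,0,-3,-3.71,0.4,8.5],[0,0,0,-3,-3.71,0.4,8.5],[0,0,0,-3,-3.71,0.4,8.5],[0,0,0,-3,-3.71,0.4,8.5],[0,0,0,-3,-3.71,0.4,8.5],[0,0,0,-3,-3.71,0.4,8.5],[0,0,0,-3,-3.71,0.4,8.5]]' 40
python3 -m pendant '[[0,0,9.7,0,0,0,8.5],[0,0,9.7,0,0,0,8.5],[0,0,9.7,0,0,0,8.5],[0,0,9.7,0,0,0,8.5],[0,0,9.7,0,0,0,8.5],[0,0,9.7,0,0,0,8.5],[0,0,9.7,0,0,0,8.5],[0,0,9.7,0,0,0,8.5],[0,0,9.7,0,0,0,8.5],[0,0,9.7,0,0,0,8.5],[0,0,0,0,0,0,5.5],[0,0,0,0,0,0,5.5]]'
cat > to.py <<'E'
import sys
from h import *
# usage: to.py x y z heading_of_tool_y_deg -> shift in present tool axes (cm), turn about tool z
o=r.get_obs();M=rot(o['orientation']);t=np.array([float(a) for a in sys.argv[1:4]])
h=np.degrees(np.arctan2(M[1,1],M[0,1]));dz=-((float(sys.argv[4])-h+180)%360-180)
print('t',round(o['time_s'],2),'pos',np.round(o['position'],1),'heading',round(h,2),'zaxis',np.round(M[:,2],4),'shift cm',np.round(M.T@(t-o['position'])/10,2),'turn',round(dz,2),'q',np.round(o['qpos'],2),'F',np.round(o['contact_force'],1),'open',round(o['opening'],1))
E
python3 to.py 531.5 -339.6 30 -21.7
```

```text
time_s: 4.3
position: [532.1, -339.6, 151.1]
orientation: [0.0, 0.128, 0.992, 0.0]
contact_force: [1.0, 0.1, 0.3]
opening: 85.1
time_s: 5.8
position: [531.5, -338.1, 151.2]
orientation: [-0.0, 0.827, 0.562, -0.0]
contact_force: [0.1, -0.2, -0.2]
opening: 55.1
t 5.8 pos [ 531.5 -338.1  151.2] heading -21.58 zaxis [-1.e-04  1.e-04 -1.e+00] shift cm [-0.14  0.06 12.12] turn 0.12 q [-0.68  0.53 -0.08  0.95 -0.    1.26] F [ 0.1 -0.2 -0.2] open 55.1
```

```bash
python3 -m pendant '[[0,0,0,-0.07,0.03,4.5,5],[0,0,0,-0.07,0.03,4.5,5],[0,0,0,0,0,3,5],[0,0,0,0,0,2,5],[0,0,0,0,0,0.4,5],[0,0,0,0,0,0,5],[0,0,0,0,0,0,0],[0,0,0,0,0,0,0],[0,0,0,0,0,0,0],[0,0,0,0,0,0,0],[0,0,0,0,0,0,0]]' 40
python3 to.py 531.5 -339.6 7 -21.7
```

```text
time_s: 7.18
position: [532.5, -340.3, 8.7]
orientation: [0.001, 0.828, 0.561, 0.0]
contact_force: [-0.2, 1.2, 5.7]
opening: 23.4
t 7.17 pos [ 532.5 -340.3    8.7] heading -21.7 zaxis [ 0.0019 -0.0016 -1.    ] shift cm [ 0.03 -0.12  0.17] turn -0.0 q [-0.69  0.69 -0.22  0.66  0.    1.26] F [-0.2  1.2  5.7] open 23.4
```

```bash
python3 -m pendant '[[0,0,0,0,0,-1,0],[0,0,0,0,0,-3,0],[0,0,0,0,0,-4,0],[0,0,0,0,0,-4,0],[0,0,0,0,0,0,0]]'
python3 to.py 493 -106.5 120 79.9
python3 - <<'E'
from fit import *
p=cams.get_image('scene');save(p,'lift.png',(250,170,350,250),6)
E
```

```text
time_s: 7.8
position: [533.6, -341.2, 131.5]
orientation: [0.003, 0.828, 0.561, 0.001]
contact_force: [1.3, 0.1, -1.9]
opening: 23.3
t 7.8 pos [ 533.6 -341.2  131.5] heading -21.71 zaxis [ 0.0055 -0.0045 -1.    ] shift cm [ 20.31 -12.46   1.02] turn -101.61 q [-0.69  0.55 -0.11  0.91 -0.    1.26] F [ 1.3  0.1 -1.9] open 23.3
```

View pics/lift.png

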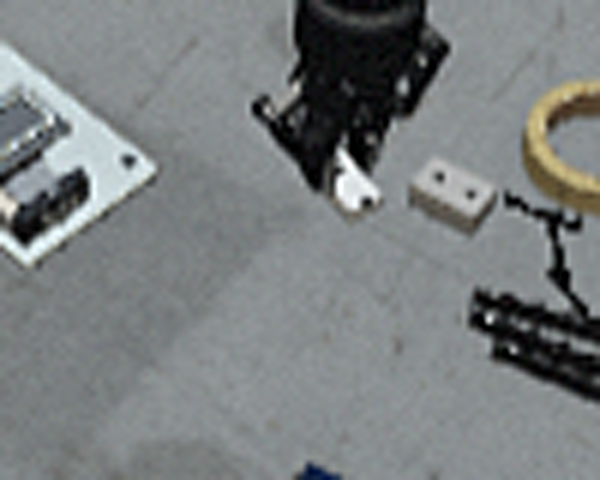

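The crop shows the white block held between the fingers at about (355,190), clear of the bench. Next I carry it over the pocket.

```bash
python3 -m pendant '[[0,0,0,4.06,-2.49,0,0],[0,0,0,4.06,-2.49,0,0],[0,0,0,4.06,-2.49,0,0],[0,0,0,4.06,-2.49,0,0],[0,0,0,4.06,-2.49,0,0],[0,0,-9.24,0,0,0,0],[0,0,-9.24,0,0,0,0],[0,0,-9.24,0,0,0,0],[0,0,-9.24,0,0,0,0],[0,0,-9.24,0,0,0,0],[0,0,-9.24,0,0,0,0],[0,0,-9.24,0,0,0,0],[0,0,-9.24,0,0,0,0],[0,0,-9.24,0,0,0,0],[0,0,-9.24,0,0,0,0],[0,0,-9.24,0,0,0,0],[0,0,0,0,0,2,0],[0,0,0,0,0,2,0],[0,0,0,0,0,0,0]]'
python3 to.py 493 -106.5 80 79.9
```

```text
time_s: 10.22
position: [488.5, -104.0, 85.0]
orientation: [-0.003, 0.088, 0.996, 0.001]
contact_force: [0.4, 0.2, -0.4]
opening: 23.7
t 10.22 pos [ 488.5 -104.    85. ] heading 79.92 zaxis [-0.0055  0.0021 -1.    ] shift cm [-0.49 -0.17  0.49] turn 0.02 q [-0.36  0.39 -0.52  0.67  0.   -0.18] F [ 0.4  0.2 -0.4] open 23.7
```

```bash
python3 -m pendant '[[0,0,0,-0.5,-0.17,0.7,0],[0,0,0,0,0,0.6,0],[0,0,0,0,0,0,0]]'
python3 to.py 493 -106.5 60 79.9
python3 - <<'E'
from fit import *
v=np.load('v.npy')
for n,c,s in(('scene',(225,160,281,216),9),('top',(225,160,281,216),9)):
    p=cams.get_image(n);save(p,n+'h.png',c,s)
    n0=[493,-106.5]
a=cv2.imread('pics/sceneh.png');b=cv2.imread('pics/toph.png');cv2.imwrite('pics/hov.png',cv2.resize(np.hstack([a,b]),(800,400)))
E
```

```text
time_s: 10.6
position: [495.4, -107.5, 74.0]
orientation: [-0.0, 0.088, 0.996, 0.0]
contact_force: [0.5, 1.4, -0.5]
opening: 23.3
t 10.6 pos [ 495.4 -107.5   74. ] heading 79.92 zaxis [-6.e-04  2.e-04 -1.e+00] shift cm [0.25 0.05 1.4 ] turn 0.02 q [-0.36  0.42 -0.51  0.64 -0.   -0.18] F [ 0.5  1.4 -0.5] open 23.3
```

View pics/hov.png

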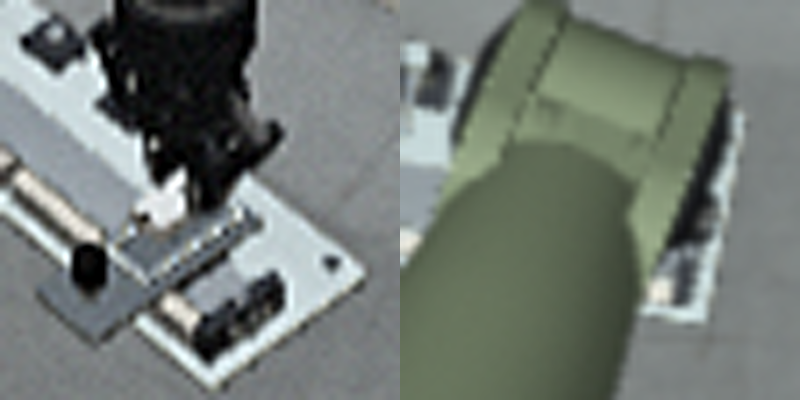

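```bash
cat > tf.py <<'E'
from fit import *
from scipy.ndimage import map_coordinates, gaussian_filter
from scipy.optimize import minimize
A=-.177
def grid(x0,x1,y0,y1,z,k=1.0):
    X,Y=np.meshgrid(np.arange(x0,x1+.01,k),np.arange(y0,y1+.01,k));return np.c_[X.ravel(),Y.ravel(),0*X.ravel()+z]
RIM=np.vstack([grid(-39,-35.5,-18,18,49),grid(35.5,39,-18,18,49),grid(-35.5,35.5,-18,-14.5,49),grid(-35.5,35.5,14.5,18,49)])
FL=grid(-30,30,-11,11,44)
OUT=np.vstack([grid(-39,39,-25,-21,44),grid(-39,39,21,25,44)])
def score(p,g,v,inv=lambda u:u):
    def b(P):
        u=inv(proj(p,W([v[0],v[1],A],P)));return map_coordinates(g,[u[:,1],u[:,0]],order=1).mean()
    return b(RIM)-.5*b(FL)-.5*b(OUT)
E
python3 - <<'E'
from tf import *
for n in('top','scene'):
    p=cams.get_image(n);g=cv2.imread(f'pics/{n}0.png').astype(float).mean(2)
    f=lambda u:(u+.5)*1.5-.5
    c=[(score(p,g,(x,y),f),x,y) for x in np.arange(484,505,1.) for y in np.arange(-116,-97,1.)]
    c.sort(reverse=True);print(n,np.round(c[:6],1).tolist())
E
```

```text
top [[35.8, 491.0, -107.0], [35.1, 492.0, -107.0], [34.7, 490.0, -107.0], [34.2, 491.0, -106.0], [33.7, 490.0, -106.0], [33.1, 493.0, -107.0]]
scene [[44.5, 492.0, -104.0], [43.8, 493.0, -104.0], [43.6, 491.0, -104.0], [43.4, 492.0, -105.0], [42.8, 493.0, -105.0], [42.4, 491.0, -105.0]]
```

```bash
python3 -m pendant '[[0,0,0,0,0,0,0],[0,0,0,0.33,-0.07,0.5,0],[0,0,0,0,0,0.4,0],[0,0,0,0,0,0,0],[0,0,0,0,0,0,0]]'
python3 to.py 492 -106 52.7 79.9
```

```text
time_s: 11.42
position: [492.3, -107.6, 65.2]
orientation: [-0.0, 0.088, 0.996, 0.0]
contact_force: [-0.3, -0.3, -0.0]
opening: 23.6
t 11.43 pos [ 492.3 -107.6   65.2] heading 79.93 zaxis [-0.  0. -1.] shift cm [0.06 0.15 1.25] turn 0.03 q [-0.36  0.42 -0.53  0.62  0.   -0.19] F [-0.3 -0.3 -0. ] open 23.6
```

```bash
python3 -m pendant '[[0,0,0,0.04,0.15,0.4,0],[0,0,0,0,0,0.3,0],[0,0,0,0,0,0.2,0],[0,0,0,0,0,0.1,0],[0,0,0,0,0,0,0]]'
python3 to.py 492 -106 52.7 79.9
python3 - <<'E'
from tf import *
p=cams.get_image('scene');save(p,'low.png',(225,165,281,215),11)
E
```

```text
time_s: 12.05
position: [492.1, -106.1, 55.2]
orientation: [-0.0, 0.088, 0.996, 0.0]
contact_force: [-0.3, 0.4, -1.4]
opening: 23.3
t 12.05 pos [ 492.1 -106.1   55.2] heading 79.92 zaxis [-1.e-04  0.e+00 -1.e+00] shift cm [0.01 0.   0.25] turn 0.02 q [-0.36  0.44 -0.54  0.59 -0.   -0.18] F [-0.3  0.4 -1.4] open 23.3
```

View pics/low.png

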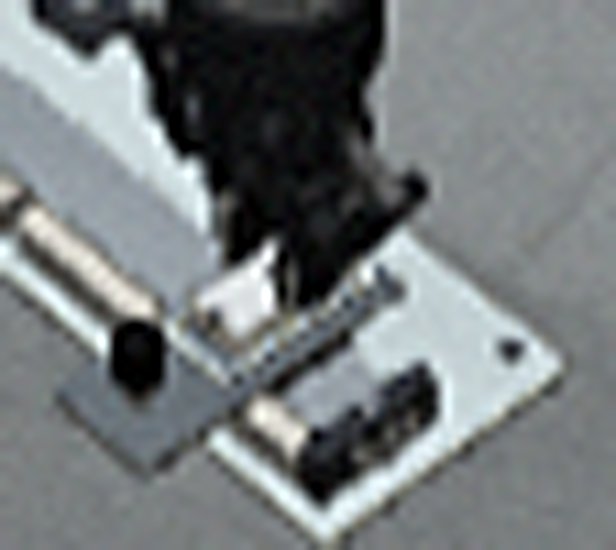

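The view shows the block's near end at (215,325) inside the rim, with no contact force. I continue down.

```bash
python3 -m pendant '[[0,0,0,0,0,0.15,0],[0,0,0,0,0,0.1,0],[0,0,0,0,0,0,0],[0,0,0,0,0,0,0]]'
python3 to.py 492 -106 52.7 79.9
```

```text
time_s: 12.6
position: [492.2, -106.1, 52.8]
orientation: [0.0, 0.088, 0.996, -0.0]
contact_force: [-0.8, 0.1, -1.2]
opening: 23.5
t 12.6 pos [ 492.2 -106.1   52.8] heading 79.93 zaxis [ 0. -0. -1.] shift cm [0.02 0.   0.01] turn 0.03 q [-0.36  0.44 -0.54  0.59 -0.   -0.18] F [-0.8  0.1 -1.2] open 23.5
```

```bash
python3 -m pendant '[[0,0,0,0,0,0.1,0],[0,0,0,0,0,0,0],[0,0,0,0,0,0,0]]'
python3 to.py 492 -106 52 79.9
```

```text
time_s: 12.98
position: [492.2, -106.1, 52.6]
orientation: [0.0, 0.088, 0.996, -0.0]
contact_force: [-2.8, 1.4, 8.7]
opening: 23.5
t 12.97 pos [ 492.2 -106.1   52.6] heading 79.93 zaxis [ 3.e-04 -2.e-04 -1.e+00] shift cm [0.02 0.   0.06] turn 0.03 q [-0.36  0.44 -0.54  0.59 -0.   -0.18] F [-2.8  1.4  8.7] open 23.5
```

```bash
python3 -m pendant '[[0,0,0,0,0,0,5],[0,0,0,0,0,0,5],[0,0,0,0,0,0,5],[0,0,0,0,0,-1,5],[0,0,0,0,0,-3,5],[0,0,0,0,0,-4,5],[0,0,0,3.25,0,0,5],[0,0,0,3.25,0,0,5],[0,0,0,0,0,0,5],[0,0,0,0,0,0,5]]'
python3 to.py 428 -94.6 51 79.9
python3 - <<'E'
from tf import *
p=cams.get_image('scene');save(p,'set.png',(225,165,281,215),11)
E
```

```text
time_s: 14.22
position: [429.3, -95.1, 132.5]
orientation: [0.001, 0.088, 0.996, -0.0]
contact_force: [0.8, -0.3, 0.6]
opening: 49.8
t 14.22 pos [429.3 -95.1 132.5] heading 79.92 zaxis [ 2.1e-03 -7.0e-04 -1.0e+00] shift cm [0.16 0.03 8.15] turn 0.02 q [-0.39  0.23 -0.61  0.73  0.   -0.21] F [ 0.8 -0.3  0.6] open 49.8
```

View pics/set.png

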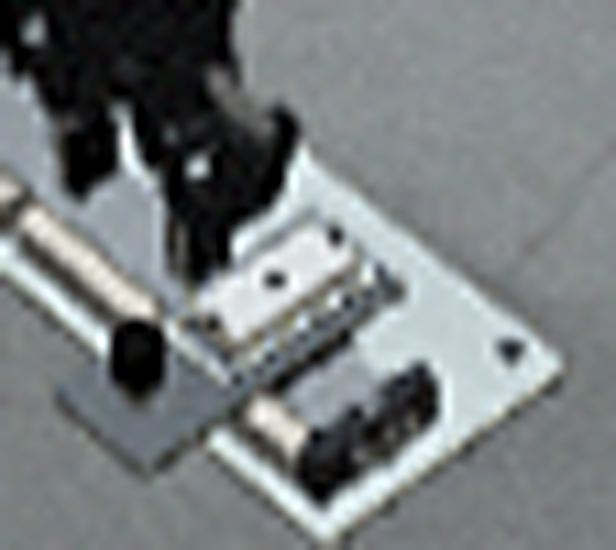

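The block lies flat in the pocket (holes at (210,325), (275,280) and (335,235)), released. Now I grip the knob.

```bash
python3 -m pendant '[[0,0,0,0.1,0.03,4,5],[0,0,0,0,0,2.5,5],[0,0,0,0,0,1.6,5],[0,0,0,0,0,0,5],[0,0,0,0,0,0,0],[0,0,0,0,0,0,0],[0,0,0,0,0,0,0],[0,0,0,0,0,0,0],[0,0,0,0,0,0,0],[0,0,0,0,0,0,0]]' 60
python3 to.py 428 -94.6 51 79.9
```

```text
time_s: 15.52
position: [428.2, -94.5, 51.7]
orientation: [0.001, 0.088, 0.996, -0.0]
contact_force: [-0.7, 0.9, 5.3]
opening: 14.8
t 15.53 pos [428.2 -94.5  51.7] heading 79.92 zaxis [ 2.1e-03 -7.0e-04 -1.0e+00] shift cm [ 0.01 -0.01  0.07] turn 0.02 q [-0.39  0.35 -0.71  0.51  0.   -0.21] F [-0.7  0.9  5.3] open 14.8
```

```bash
python3 -m pendant '[[0,0,0,0,0.5,0,0],[0,0,0,0,1,0,0],[0,0,0,0,1,0,0],[0,0,0,0,1,0,0],[0,0,0,0,0.5,0,0]]'
python3 to.py 428 -94.6 51 79.9
python3 - <<'E'
from tf import *
v=np.load('v.npy')
# station positions along rail from saved pre-images: dark feet tops
for n in('top','scene'):
    p=cams.get_image(n);print(n,[(q,np.round(onz(p,d['point'][::-1],10)[:2],1),round(d['p'],2)) for q in('pointer','cap_1') for d in spotter.place_of(p,q) if d['p']>.3])
E
```

```text
time_s: 16.15
position: [435.1, -55.9, 51.7]
orientation: [0.001, 0.088, 0.996, -0.002]
contact_force: [-1.7, -4.0, 6.2]
opening: 15.3
t 16.15 pos [435.1 -55.9  51.7] heading 79.9 zaxis [ 0.0016 -0.0033 -1.    ] shift cm [ 0.02 -3.93  0.08] turn 0.0 q [-0.29  0.35 -0.71  0.51 -0.   -0.12] F [-1.7 -4.   6.2] open 15.3
top [('pointer', array([585.5,  -1.7]), 0.53), ('cap_1', array([600.3,  70.6]), 0.4), ('cap_1', array([608.7, 128.6]), 0.38)]
scene [('pointer', array([579.4,  -8.7]), 0.54)]
```

```bash
python3 -m pendant '[[0,0,0,0,1,0,0],[0,0,0,0,1.2,0,0],[0,0,0,0,1.2,0,0],[0,0,0,0,1.2,0,0],[0,0,0,0,1.0,0,0],[0,0,0,0,0.2,0,0],[0,0,0,0,0,0,0]]'
python3 to.py 428.2 -94.5 51 79.9
for i in 1 2 3; do :; done
python3 -m pendant '[[0,0,0,0,0.2,0,0],[0,0,0,0,0,0,0]]'
python3 to.py 428.2 -94.5 51 79.9
python3 -m pendant '[[0,0,0,0,0.2,0,0],[0,0,0,0,0,0,0]]'
python3 to.py 428.2 -94.5 51 79.9
python3 -m pendant '[[0,0,0,0,0.2,0,0],[0,0,0,0,0,0,0]]'
python3 to.py 428.2 -94.5 51 79.9
```

```text
time_s: 17.32
position: [445.5, 2.0, 51.7]
orientation: [0.001, 0.088, 0.996, -0.0]
contact_force: [0.1, -0.1, 6.3]
opening: 15.1
t 17.32 pos [445.5   2.   51.7] heading 79.94 zaxis [ 2.4e-03 -8.0e-04 -1.0e+00] shift cm [ 0.02 -9.81  0.07] turn 0.04 q [-0.16  0.36 -0.69  0.52 -0.    0.01] F [ 0.1 -0.1  6.3] open 15.1
time_s: 17.58
position: [445.8, 3.6, 51.7]
orientation: [0.001, 0.088, 0.996, -0.001]
contact_force: [0.2, -1.2, 6.7]
opening: 14.8
t 17.57 pos [445.8   3.6  51.7] heading 79.92 zaxis [ 0.0023 -0.0013 -1.    ] shift cm [ 0.02 -9.97  0.08] turn 0.02 q [-0.16  0.36 -0.69  0.52 -0.    0.02] F [ 0.2 -1.2  6.7] open 14.8
time_s: 17.82
position: [446.2, 5.6, 51.7]
orientation: [0.001, 0.088, 0.996, -0.0]
contact_force: [0.2, -0.9, 6.1]
opening: 15.0
t 17.82 pos [446.2   5.6  51.7] heading 79.91 zaxis [ 0.0023 -0.0012 -1.    ] shift cm [  0.02 -10.17   0.07] turn 0.01 q [-0.15  0.36 -0.69  0.52 -0.    0.02] F [ 0.2 -0.9  6.1] open 15.0
time_s: 18.08
position: [446.5, 7.5, 51.7]
orientation: [0.001, 0.088, 0.996, -0.001]
contact_force: [-0.6, -1.1, 5.8]
opening: 14.9
t 18.07 pos [446.5   7.5  51.7] heading 79.91 zaxis [ 0.0023 -0.0015 -1.    ] shift cm [  0.02 -10.36   0.08] turn 0.01 q [-0.15  0.36 -0.69  0.52 -0.    0.03] F [-0.6 -1.1  5.8] open 14.9
```

```bash
cat > f.py <<'E'
from h import *
o=r.get_obs();M=rot(o['orientation']);print(np.round((np.array(o['position'])-[428.2,-94.5,51])@[.175,.9846,0],2),np.round(M.T@np.array(o['contact_force']),2))
E
s() { python3 f.py; }
python3 -m pendant '[[0,0,0,0,0.1,0,0],[0,0,0,0,0,0,0]]' >/dev/null; s
python3 -m pendant '[[0,0,0,0,0.1,0,0],[0,0,0,0,0,0,0]]' >/dev/null; s
python3 -m pendant '[[0,0,0,0,0.1,0,0],[0,0,0,0,0,0,0]]' >/dev/null; s
python3 -m pendant '[[0,0,0,0,0.1,0,0],[0,0,0,0,0,0,0]]' >/dev/null; s
```

```text
104.4 [ 0.48 -1.76 -4.51]
105.58 [ 0.3  -1.69 -5.9 ]
106.75 [-0.15 -0.51 -5.65]
107.94 [-0.04 -0.77 -5.98]
```

```bash
s() { python3 f.py; }
python3 -m pendant '[[0,0,0,0,0.1,0,0],[0,0,0,0,0,0,0]]' >/dev/null; s
python3 -m pendant '[[0,0,0,0,0.1,0,0],[0,0,0,0,0,0,0]]' >/dev/null; s
python3 -m pendant '[[0,0,0,0,0.1,0,0],[0,0,0,0,0,0,0]]' >/dev/null; s
python3 -m pendant '[[0,0,0,0,0.1,0,0],[0,0,0,0,0,0,0]]' >/dev/null; s
```

```text
109.15 [-0.19 -0.11 -5.66]
110.36 [-0.77  1.04 -6.06]
110.78 [ 0.07 -1.49 -6.74]
111.19 [-0.13 -3.18 -6.06]
```

```bash
s() { python3 f.py; }
python3 -m pendant '[[0,0,0,0,0,0,0],[0,0,0,0,0,0,0]]' >/dev/null; s
python3 -m pendant '[[0,0,0,0,0.1,0,0],[0,0,0,0,0,0,0],[0,0,0,0,0,0,0]]' >/dev/null; s
python3 -m pendant '[[0,0,0,0,-0.1,0,0],[0,0,0,0,0,0,0],[0,0,0,0,0,0,0]]' >/dev/null; s
python3 -m pendant '[[0,0,0,0,-0.1,0,0],[0,0,0,0,0,0,0],[0,0,0,0,0,0,0]]' >/dev/null; s
python3 -m pendant '[[0,0,0,0,-0.1,0,0],[0,0,0,0,0,0,0],[0,0,0,0,0,0,0]]' >/dev/null; s
python3 -m pendant '[[0,0,0,0,-0.1,0,0],[0,0,0,0,0,0,0],[0,0,0,0,0,0,0]]' >/dev/null; s
```

```text
111.2 [ 0.14 -2.7  -5.22]
111.64 [ 0.32 -5.01 -5.73]
111.46 [-0.2  -2.27 -5.34]
111.03 [-0.22 -1.25 -5.62]
110.56 [-0.51  2.21 -5.7 ]
110.21 [-0.3   3.71 -5.07]
```

```bash
python3 -m pendant '[[0,0,0,0,0.18,0,0],[0,0,0,0,0,0,0],[0,0,0,0,0,0,0],[0,0,0,0,0,0,0]]'; python3 f.py
python3 - <<'E'
from tf import *
p=cams.get_image('scene');save(p,'end_s.png',(200,140,300,215),8)
q=cams.get_image('top');print([(n,k,np.round(onz(z,d['point'][::-1],h)[:2],1),round(d['p'],2)) for n,z in(('scene',p),('top',q)) for k,h in(('pointer',10),('nest',44),('block',44),('short_block',0),('driver',0)) for d in spotter.place_of(z,k)[:2]])
E
```

```text
time_s: 22.7
position: [447.8, 14.6, 51.7]
orientation: [0.001, 0.088, 0.996, -0.0]
contact_force: [0.3, -0.5, 4.7]
opening: 15.3
110.81 [-0.41 -0.41 -4.68]
[('scene', 'pointer', array([570.5,  -8.5]), 0.61), ('scene', 'nest', array([518.6,   8.3]), 0.73), ('scene', 'block', array([ 392.8, -689.3]), 0.53), ('scene', 'block', array([ 298.6, -633.5]), 0.43), ('scene', 'short_block', array([ 663.7, -377.2]), 0.56), ('scene', 'driver', array([423.2, 402.5]), 0.52), ('top', 'pointer', array([579. , -10.8]), 0.54), ('top', 'nest', array([510.4,   4.1]), 0.63), ('top', 'block', array([ 334.5, -616.6]), 0.61), ('top', 'block', array([ 427.6, -684.2]), 0.61), ('top', 'short_block', array([ 651.9, -366.2]), 0.52), ('top', 'driver', array([513.2,   6.6]), 0.57), ('top', 'driver', array([416.1, 396. ]), 0.5)]
```

View pics/end_s.png

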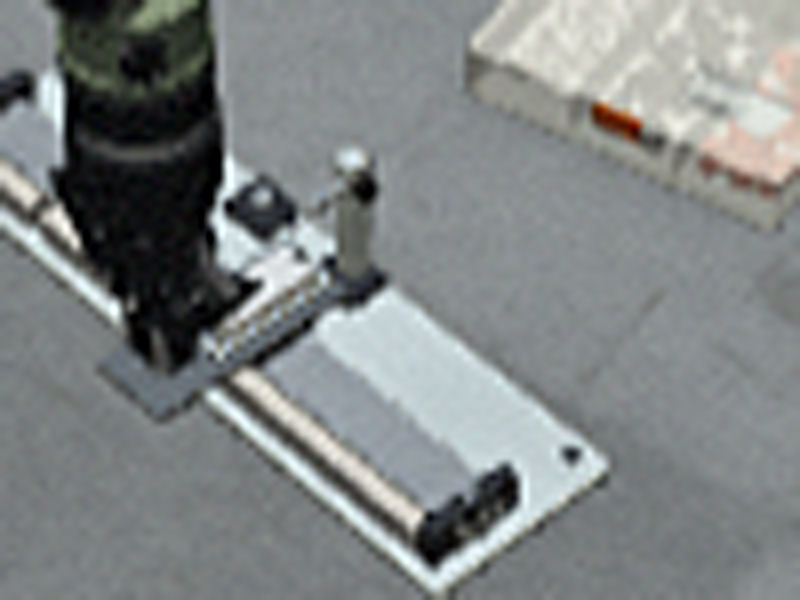

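```bash
python3 -c "
from station import r
print(r.sign_off())"
```

```text
the job is handed in; nothing more can be done
None
```

The job is handed in. The long drilled block is in the carriage pocket, the carriage is in the notch at the pointer post, and the gripper still holds the knob.

- **Block:** I took the leftmost block across its width and lowered it flat into the pocket with the carriage still at its loading end. It touched the pocket floor at the expected height, and I let go there. Pictures after the release and at the end show it seated.
- **Slide:** The pointer post is at the notch nearest the loading end. I pushed the carriage about 111 mm until I felt the ball drop in. The force along the rail changed sign around that spot, from +3.7 N to −5 N over 1.4 mm, so I stopped in the middle, where it reads −0.4 N.
- **Last checks:** The final picture shows the carriage in line with the pointer post, and the networks agreed to within about 3 mm. The job clock stood at about 23 s. I never touched the short block or the screwdriver, and the networks still find both near where they started.
- **What disagreed:** The camera-based estimate put the notch about 4 mm short of where I felt it. I trusted the feel, since the next notch is 70 mm away. The gripper also reads about 1.5 mm less than the true size of what it holds. In the last top view one network reported a screwdriver at the carriage; I took that as a misread.

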